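# Throttle the extraction damper to its 30-degree notch

### The arm

A 7-joint arm with a two-finger parallel gripper is mounted at the origin on the work surface. World frame = base frame: x ahead of the robot, y to its left, z up, the work surface at z = 0. Lengths are in m, angles in rad, forces in N, time in s.
With the tool pointing down it reaches from about 0.4 to 0.925 m from the base axis. Payload 4.1 kg.
Tool frame: the origin (TCP) lies midway between the tips of the shut fingers; the grasp point (between the pads) lies 19 mm behind it (r.grasp_offset is the distance from the TCP to the grasp point, in m); z points along the fingers, y is the line along which they close (so a half turn about z gives the same grasp; the last joint's range is limited). The gripper opens to 85 mm and grips with 20 to 120 N. Pads are 22 mm wide; open, the fingers measure 114 mm over their backs; the gripper's body (76 mm by 85 mm) begins 54 mm behind the grasp point. The pads swing forward as they close: fully open they stand 13 mm farther back than shut.
Start: joints at [1.091, 0.398, 0.045, 1.537, -0.019, 1.207, -0.051], TCP at [0.242, -0.603, 0.231] pointing down, gripper open.
Joint ranges: [-2.82, 2.82], [-0.49, 2.23], [-1.37, 1.46], [0, 2.46], [-1.36, 4.5], [0.23, 2], [-2.94, 2.94]. Speed limits (rad/s): [2.57, 2.57, 3.14, 3.14, 3.14, 3.14, 3.14].

### API

Orientations are given as [roll, pitch, yaw] about the fixed x, y, z axes, in that order (R = Rz(yaw) Ry(pitch) Rx(roll)).
In Python, from cell import sense, snapshot, get_calibration, hand_in, boxes_of, cut_out, r gives the robot as it stands.
- The arm moves only by the shell command python3 -m creep 'ROWS' [FORCE]. ROWS is JSON, a list of rows, each a list of 7 numbers: the shift along the world's x, y, z in m, then the turn, a rotation vector about the world's x, y, z in rad, then the finger opening in m, from 0 to 0.0854. A call has 1 to 5 rows; each row is the pose to reach, as a shift and turn from the pose commanded when the call began; what a row does not reach only later rows make up. A row lasts 1/10 s, in which the tool goes at most 50 mm and 8.59 degrees, less where a joint would pass 70% of its speed; a pose out of reach is approached as far as the arm can. A call with a gripper value outside its range is refused whole. The fingers move at their own pace and stop on an object; FORCE is the grip in N (left out, the last holds). Time passes only in rows, so rows that repeat a pose let the fingers close. It gives the time, the measured TCP pose, the force, the opening and the grip force at its end, in the units of the state.
- sense(): the state, without advancing time (a new reading comes with each control period).
- snapshot(name): name is "scene" or "side" or "wrist"; returns (picture, depth): 420x560x3 uint8, red, green, blue; 420x560 float32, m along the optical axis (not along the pixel's ray), 0 where there is no reading.
- get_calibration(name): a dict with "K" (3x3 intrinsics, pixels), "world_from_camera" (4x4, takes a point from camera to world coordinates); the wrist camera has in their place "hand_eye" (4x4, takes a point from camera to tool coordinates, whose origin is the TCP and whose axes are the flange's). Camera axes: x right, y down, z forward; pixel columns grow to the right and rows downward; lengths in m; the calibration is good to about 2 mm. The wrist camera is an equidistant fisheye: a pixel r from the principal point sees the ray r / f radians off the axis. A picture is of the moment at which its call begins: read the wrist's pose just before it. get_calibration takes no time and is no camera call.
- hand_in(): hands the job in; it is judged then, once.
Trained networks look in the newest picture that a camera, given by its name, has taken for a name from the list of things; names that differ only in an ending like _2 or _b are one class to them, and where a whole thing is asked for, a point or a joint stands for the part that bears it (a point fixed in the world has none). Each returns a list of dicts, best first, with "score" (0 to 1); they miss things now and then, are a little off and sometimes report something else, mostly with a low value. They report only what shows in the picture. A call takes as long as a camera call.
- boxes_of(camera, thing): "xy" ([column, row] in pixels, amid what is visible of it).
- cut_out(camera, thing): "mask" (420x560 bool, what is visible of it) and "xy" ([column, row] in pixels, amid what is visible of it).
The state is a dict: "clock": time; "joint_pos": joint angles; "dq": joint speeds; "joint_torque": joint torques, N m; "eef_pos": TCP position; "tool_rot": TCP orientation; "wrist_force": force on the tool from outside, world axes, zero at the start; "wrist_torque": the same for the moment, N m; "finger_gap": opening from 0.0 (shut) to 1.0 (fully open); "finger_force": force on a finger pad.
Only numpy, scipy, OpenCV 4.12 (cv2) and the standard library are available. Lean on these libraries where they do the work, as an engineer would, in place of code of your own. Each camera call takes 0.05 s, during which the arm holds its last target. There are 200 camera calls.

### The job

The fume extraction on the slide-mounting bench pulls so hard that it lifts the cover slips: throttle the hand damper in its duct down to the 30-degree notch (green paint dot, two notches up from shut). Press the yellow thumb lock and keep it down while you swing the handle, never forcing the handle against the lock; near the notch let the lock up and ease the handle until you feel it drop fully home, then let go. Leave the bottle, the jar and the slide box where they stand.

Things in the scene. Friction and masses are not known exactly. Their poses are not given: they have to be found in the camera images.
- extractor: Fixed slide-mounting extraction unit, one piece, long side along its y. Origin: bench top, straight under the damper's upright shaft; z up. Light grey downdraft tray at y 150 to 470 mm, x -140 to 140, grille top z 120; light grey fan box at y -150 to -410, x -125 to 125, 232 mm high; between them a grey duct along y, 122 mm across at most, top z 166, with the damper on it.
- damper_axis (a point): Point on the handle's upright turning axis, 203 mm above the bench. Handle: black bar ending 192 mm from the axis, its outer 76 mm a grip 28 mm wide, underside z 190, top z 203 mm; with the pin out of the notches it turns evenly (0.40 N m, 2.7 N at the thumb pad) and stays where left. Under it an aluminium quadrant, radius 90 mm, teeth to z 189, a tick outside each notch, a green dot at 30.
- damper_handle (a joint): Handle angle a, rad; stops -0.11 and 1.68. 0 = shut, along the extractor's -x; grows clockwise from above; 1.571 = open, along its +y; direction (-cos a, sin a, 0). Notches nominally at 0, 15, 30 (0.524 rad) ... 90 deg, but the quadrant sits in slotted holes: all may stand up to 5 deg to one side together. Pin play in a notch 0.8 deg either way; it drops in from 2 deg off. May start between notches.
- thumb_lock (a joint): Angle in rad of the sprung thumb-lock rocker on the handle; its inner end carries the lock pin. 0 = home, pin down in a notch. Pressing the pad lifts the pin: over 0.155 it is clear of the teeth and the handle is free; 0.19 is the stop. About 5 N on the pad's centre starts it, 11 N brings it to the stop; let go, it springs back. Pin resting on a tooth: about 0.15, and the handle is not held.
- thumb_pad (a point): Centre of the upper face of the yellow thumb pad, 26 mm wide, 48 mm long along the handle, 150 mm from the axis. At z 221 mm with the lock home (pad rising 11 deg towards the handle's end), at 212 mm, level, when fully pressed (8.5 mm down). Free from above: closed fingers can press it down and carry the handle round by friction while pressing.
- mountant: Small amber bottle, 42 mm across, 75 mm high, about 110 g, loose on the tray grille. Origin: centre of its underside. To be left alone.
- stain_jar: Glass staining jar with white lid, 61 mm across, 86 mm high, about 240 g, loose on the tray grille. Origin: centre of its underside. To be left alone.
- slide_box: Blue slide storage box, 102 x 177 x 35 mm, about 380 g, loose on the bench in front of the duct. Origin: centre of its underside. To be left alone.

How it is judged:
By the outcome, as a careful person would: the job done as asked, in the order asked, and still so for the second after the job is handed in, with the robot touching nothing.
It also fails if it takes over 58 s, if anything falls off the work surface, if the arm or the gripper's body presses on something with over 40 N, if the wrist force passes 120 N, or if a joint passes its speed limit or range.

## Working session

There is one attempt and no reset: what is moved stays moved. The work goes in short steps, Python scripts to look and compute and a shell command to move; the robot and the scene stay as the last step left them, time stands still between calls to the robot, and variables do not carry over. Pictures are saved under pics/ and viewed, at most 10 in all, crops included, and the job is handed in when it is done.

```bash
mkdir -p pics; ls
cat > h.py <<'E'
import numpy as np, cv2
from cell import *
def pts(cam, mask, depth):
    c=get_calibration(cam);K=c["K"];v,u=np.nonzero(mask&(depth>0));z=depth[v,u]
    P=np.stack([(u-K[0][2])/K[0][0]*z,(v-K[1][2])/K[1][1]*z,z,np.ones_like(z)])
    return (np.array(c["world_from_camera"])@P)[:3].T
E
python3 - <<'E'
from h import *
for cam in ["scene","side"]:
    im,d=snapshot(cam); cv2.imwrite(f"pics/{cam}0.png",im[:,:,::-1])
    for t in ["thumb_pad","damper_handle","extractor","mountant","stain_jar","slide_box"]:
        for m in cut_out(cam,t)[:1]:
            p=pts(cam,m["mask"],d)
            print(cam,t,round(m["score"],2),np.round(m["xy"]),m["mask"].sum(),np.round(np.median(p,0),3) if len(p) else 0,np.round(np.percentile(p,[2,98],axis=0),3).tolist() if len(p) else 0)
print(sense())
E
```

```text
pics
scene thumb_pad 0.75 [197. 154.] 367 [ 0.61  -0.018  0.218] [[0.593, -0.088, 0.205], [0.618, 0.02, 0.226]]
scene damper_handle 0.64 [180. 155.] 1239 [ 0.614 -0.063  0.208] [[0.593, -0.165, 0.191], [0.639, 0.037, 0.225]]
scene extractor 0.87 [180. 182.] 36772 [ 0.654 -0.038  0.123] [[0.499, -0.524, 0.028], [0.786, 0.315, 0.234]]
scene mountant 0.64 [292. 217.] 466 [0.624 0.225 0.168] [[0.605, 0.204, 0.127], [0.635, 0.24, 0.197]]
scene stain_jar 0.9 [268. 244.] 1219 [0.714 0.222 0.205] [[0.676, 0.189, 0.128], [0.731, 0.244, 0.209]]
scene slide_box 0.56 [207. 148.] 1024 [ 0.43  -0.138  0.036] [[0.396, -0.232, 0.014], [0.544, -0.043, 0.138]]
side thumb_pad 0.62 [326. 163.] 187 [ 0.604 -0.02   0.214] [[0.589, -0.091, 0.204], [0.621, 0.021, 0.224]]
side damper_handle 0.68 [331. 164.] 723 [ 0.602 -0.06   0.204] [[0.589, -0.269, 0.003], [0.833, 0.04, 0.223]]
side extractor 0.65 [326. 198.] 23829 [0.565 0.023 0.119] [[0.467, -0.511, 0.015], [0.756, 0.324, 0.231]]
side mountant 0.73 [256. 226.] 449 [0.603 0.229 0.161] [[0.591, 0.207, 0.125], [0.625, 0.242, 0.195]]
side stain_jar 0.94 [233
[... 226 characters left out ...]
9102133,  0.39835663,  0.045116  ,  1.53656106, -0.01871986,
        1.20689882, -0.05069451]), 'dq': array([-5.85186957e-05,  5.77820539e-04,  1.70851058e-03,  1.43135749e-03,
        9.02878299e-04,  1.24569213e-03,  1.08400893e-03]), 'joint_torque': array([-8.34039747e-05, -4.74864900e+01,  1.36251189e+00, -2.54465926e+01,
        1.14909763e-02,  8.83601733e-04, -6.21182124e-06]), 'eef_pos': array([ 0.24161291, -0.60348498,  0.23139244]), 'tool_rot': array([ 3.14139462e+00, -9.61626751e-06,  3.80832873e-01]), 'wrist_force': array([-0.65359154,  0.42517537,  0.10669403]), 'wrist_torque': array([-0.02016774,  0.00560693, -0.00278826]), 'finger_force': 0.0, 'finger_gap': 1.0021191738850475}
```

View pics/scene0.png

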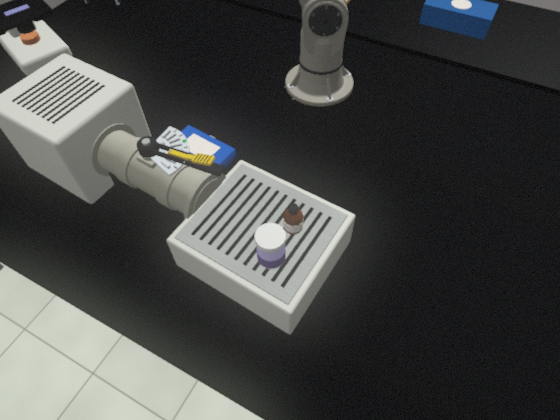

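View pics/side0.png

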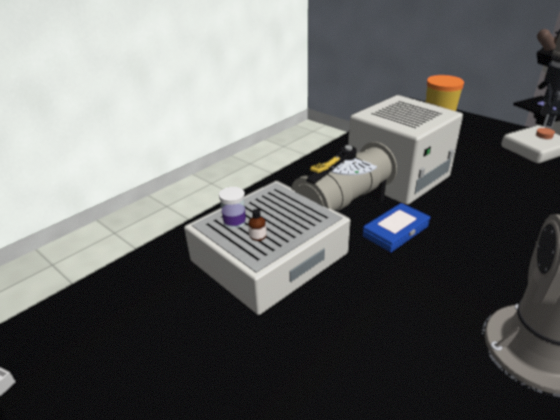

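The handle, seen at about (148,147) to (222,172) in the scene view, points nearly along the duct towards the tray, so it is almost open. The quadrant with its notches is on the robot's side, at about (170,145). The jar (270,240) and bottle (292,217) stand on the tray, and the slide box (205,148) is in front of the duct. Next I fit the extractor frame from depth.

```bash
cat > fit.py <<'E'
from h import *
from scipy.optimize import least_squares
for cam in ["scene","side"]:
    im,d=snapshot(cam)
    p=pts(cam,np.ones(d.shape,bool),d)
    near=(p[:,0]>0.4)&(p[:,0]<0.95)&(p[:,1]>-0.65)&(p[:,1]<0.6)
    p=p[near]
    R=[]
    for z0,a in [(0.232,lambda q:q[:,1]<-.05),(0.12,lambda q:q[:,1]>0.02)]:
        q=p[(abs(p[:,2]-z0)<0.006)&a(p)][:,:2]
        # keep largest connected blob
        g=((q-[0.3,-0.8])/0.005).astype(int); m=np.zeros((320,200),np.uint8); m[g[:,1],g[:,0]]=1
        m=cv2.morphologyEx(m,cv2.MORPH_CLOSE,np.ones((5,5)));m=cv2.morphologyEx(m,cv2.MORPH_OPEN,np.ones((5,5)))
        n,l,s,c=cv2.connectedComponentsWithStats(m); k=1+np.argmax(s[1:,4])
        q=q[l[g[:,1],g[:,0]]==k]
        r_=cv2.minAreaRect(q.astype(np.float32)*1000); R.append(r_); print(cam,z0,len(q),np.round(r_[0],1),np.round(r_[1],1),round(r_[2],1))
    a,b=np.array(R[0][0]),np.array(R[1][0]); v=b-a; L=np.hypot(*v)
    print(cam,"L",L,"yaw of y axis deg",np.degrees(np.arctan2(v[1],v[0]))-90,"axis",a+v*280/590)
print("wrist",get_calibration("wrist"))
E
python3 fit.py
```

```text
scene 0.232 6847 [ 597.7 -427.9] [259.6 249.4] 85.4
scene 0.12 12770 [642.3 164.1] [305.3 279.7] 85.8
scene L 593.6682402692405 yaw of y axis deg -4.308727276878798 axis [ 618.91419078 -146.98291429]
side 0.232 2506 [ 595.1 -425.4] [253.3 246.6] 86.2
side 0.12 6560 [639.1 163.4] [308.1 277.2] 85.5
side L 590.5072423412008 yaw of y axis deg -4.273771654849895 axis [ 616.00043759 -145.98817159]
wrist {'K': array([[325.1922621 ,   0.        , 275.618307  ],
       [  0.        , 325.1922621 , 210.83454559],
       [  0.        ,   0.        ,   1.        ]]), 'hand_eye': array([[ 3.93718070e-04, -9.64658145e-01, -2.63504284e-01,
         6.67570234e-02],
       [ 9.99999883e-01,  4.53818975e-04, -1.67216055e-04,
         1.61273629e-04],
       [ 2.80889574e-04, -2.63504187e-01,  9.64658211e-01,
        -1.42547625e-01],
       [ 0.00000000e+00,  0.00000000e+00,  0.00000000e+00,
         1.00000000e+00]])}
```

```bash
python3 -m creep '[[0,0,0.05,0,0,0,0],[0,0,0.1,0,0,0,0],[0.025,0.04,0.12,0,0,-0.03,0],[0.05,0.08,0.12,0,0,-0.06,0],[0.075,0.12,0.12,0,0,-0.09,0]]'; python3 -m creep '[[0.025,0.042,0,0,0,-0.03,0],[0.05,0.084,0,0,0,-0.06,0],[0.075,0.126,0,0,0,-0.09,0],[0.1,0.168,0,0,0,-0.12,0],[0.125,0.21,0,0,0,-0.15,0]]'
```

```text
clock: 1.3
eef_pos: [0.3176, -0.4825, 0.3527]
tool_rot: [3.139, -0.001, 0.289]
wrist_force: [0.7, -0.1, -0.7]
finger_gap: 0.148
finger_force: 0.0
clock: 1.8
eef_pos: [0.4423, -0.2716, 0.3517]
tool_rot: [3.141, -0.001, 0.14]
wrist_force: [1.6, -0.9, 0.8]
finger_gap: -0.004
finger_force: 0.0
```

```bash
python3 -m creep '[[0.025,0.04,0,0,0,-0.01,0],[0.05,0.08,0,0,0,-0.03,0],[0.075,0.12,0,0,0,-0.04,0],[0.1,0.16,0,0,0,-0.05,0],[0.125,0.2,0,0,0,-0.07,0]]'; python3 -m creep '[[0.02,0.03,0,0,0,0,0],[0.04,0.062,-0.02,0,0,0,0],[0.04,0.062,-0.02,0,0,0,0],[0.04,0.062,-0.02,0,0,0,0]]'
cat >> h.py <<'E'
from scipy.spatial.transform import Rotation as Ro
def wpose():
    s=sense();R=Ro.from_euler("xyz",s["tool_rot"]).as_matrix();T=np.eye(4);T[:3,:3]=R;T[:3,3]=s["eef_pos"]
    return T@np.array(get_calibration("wrist")["hand_eye"])
def ray_hit(T,uv,z):
    K=get_calibration("wrist")["K"];uv=np.atleast_2d(uv).astype(float);x=uv-[K[0,2],K[1,2]];rr=np.hypot(*x.T)+1e-9;th=rr/K[0,0]
    dd=np.c_[x/rr[:,None]*np.sin(th)[:,None],np.cos(th)]@T[:3,:3].T
    return T[:3,3]+dd*((z-T[2,3])/dd[:,2])[:,None]
def angle(P,ax=(0.617,-0.1465),yaw=-4.3):
    v=np.atleast_2d(P)[:,:2]-ax
    return (180-(np.degrees(np.arctan2(v[:,1],v[:,0]))-yaw)),np.hypot(*v.T)
E
python3 - <<'E'
from h import *
T=wpose();im,d=snapshot("wrist");cv2.imwrite("pics/w1.png",im[:,:,::-1]);np.savez("w1.npz",T=T,im=im,d=d)
for t,z in [("thumb_pad",.215),("damper_handle",.203)]:
    for m in cut_out("wrist",t)[:1]:
        v,u=np.nonzero(m["mask"]);P=ray_hit(T,np.c_[u,v],z);c=P.mean(0);w,V=np.linalg.eigh(np.cov(P[:,:2].T))
        print(t,m["score"],m["xy"],m["mask"].sum(),c,angle(c),V[:,1],np.sqrt(w))
E
```

```text
clock: 2.3
eef_pos: [0.5674, -0.0719, 0.3517]
tool_rot: [3.141, -0.001, 0.07]
wrist_force: [1.5, -1.1, 0.2]
finger_gap: -0.005
finger_force: 0.0
clock: 2.7
eef_pos: [0.6064, -0.0107, 0.3305]
tool_rot: [3.142, 0.002, 0.073]
wrist_force: [-0.1, -0.8, -0.4]
finger_gap: -0.0
finger_force: 0.0
damper_handle 0.95 [334.9, 201.3] 7753 [ 0.61016797 -0.06565004  0.203     ] (array([80.86983744]), array([0.08113811])) [-0.09428828  0.99554494] [0.01001357 0.06312048]
```

View pics/w1.png

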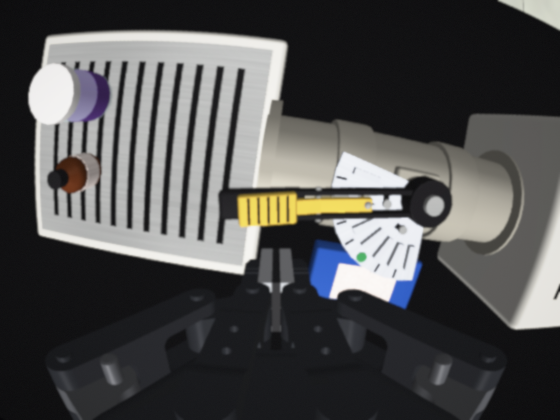

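The wrist view shows the hub at (433,204), the yellow pad at (268,209) and the green dot at (361,257). The bottle and jar are far left on the tray. I'll zoom on the quadrant.

Run:
```python
from h import *
f=np.load("w1.npz");im,T=f["im"],f["T"]
hsv=cv2.cvtColor(im,cv2.COLOR_RGB2HSV)
def cen(lo,hi):
    m=cv2.inRange(hsv,lo,hi);n,l,s,c=cv2.connectedComponentsWithStats(m);k=1+np.argmax(s[1:,4]);return c[k],s[k],l==k
g,_,_=cen((45,100,60),(80,255,255));print("green",g,ray_hit(T,g,.189),angle(ray_hit(T,g,.189)))
y,s,m=cen((20,120,60),(35,255,255));print("yellow",y,s)
crop=im[145:290,215:460];cv2.imwrite("pics/w1c.png",cv2.resize(crop,None,fx=3.2,fy=3.2,interpolation=cv2.INTER_CUBIC)[:,:,::-1])
print("hub203",ray_hit(T,[433,204],.21),"pad",ray_hit(T,[268,209],.218),angle(ray_hit(T,[268,209],.218)))
d=f["d"];print("depth hub,pad,quad",d[204,433],d[209,268],d[240,380],T[:3,3])
```

```text
green [361.12 256.7 ] [[ 0.55533087 -0.09784972  0.189     ]] (array([33.96962222]), array([0.07854891]))
yellow [291.03507653 207.47576531] [ 237  191  136   36 3136]
hub203 [[ 0.6179748  -0.15274309  0.21      ]] pad [[ 0.6044098  -0.00468794  0.218     ]] (array([80.62653382]), array([0.14236985]))
depth hub,pad,quad 0.26505917 0.26081285 0.30980715 [ 0.67329735 -0.00587482  0.47293299]
```

View pics/w1c.png

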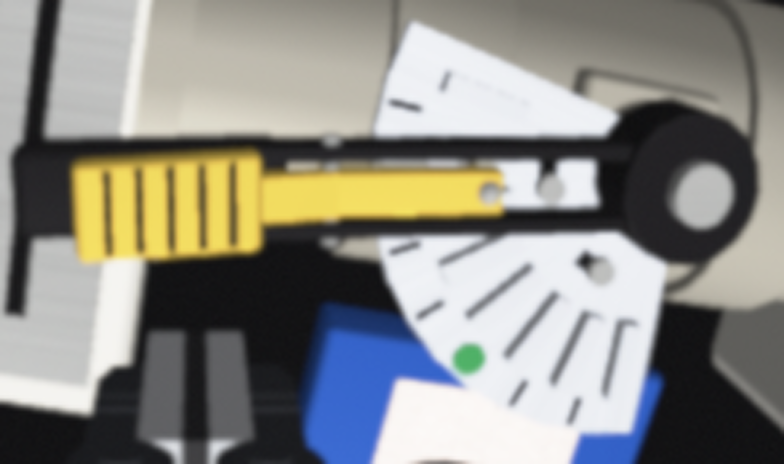

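Run:
```python
from h import *
f=np.load("w1.npz");T=f["T"]
px=np.array([[573,410],[517,392],[469,358],[430,310],[405,249],[405,105]])/3.2+[215,145]
lab=np.array([0,15,30,45,60,90])
for z in (.183,.189):
    P=ray_hit(T,px,z)
    for ax in [(0.617,-.1465),tuple(ray_hit(T,[433.5,206],.222)[0,:2])]:
        a,rr=angle(P,ax);print(z,np.round(ax,4),np.round(a-lab,1),np.round(rr*1e3))
    # free fit of axis+offset with fixed radius unknown: circle centre
    from scipy.optimize import least_squares
    s=least_squares(lambda q:np.r_[(angle(P,q[:2])[0]-lab-q[2])*1.4e-3,[(1e-3)*0]],[.617,-.1465,3]);print("fit",s.x,s.cost)
c=f["d"]
# depth along pad, along-handle profile
K=get_calibration("wrist")["K"]
def p3(u,v):
    d=c[v,u];x=np.array([u-K[0,2],v-K[1,2]]);rr=np.hypot(*x);th=rr/K[0,0];dd=np.r_[x/rr*np.tan(th),1]*d
    return T[:3,:3]@dd+T[:3,3]
for u,v in [(242,211),(255,211),(268,209),(290,208),(320,206),(355,205),(433,204),(387,225),(375,215),(355,175),(228,205)]:
    P=p3(u,v);print(u,v,np.round(P,4),np.round(angle(P),3).ravel())
```

```text
0.183 [ 0.617  -0.1465] [0.8 1.1 1.4 1.9 2.7 4.8] [82. 80. 79. 79. 78. 78.]
0.183 [ 0.6188 -0.1469] [1.  1.  0.9 1.1 1.6 3.5] [83. 82. 81. 80. 79. 78.]
fit [ 0.61624821 -0.1518907   4.71784764] 5.1514741262405e-08
0.189 [ 0.617  -0.1465] [3.  3.4 3.6 3.9 4.3 5.3] [79. 79. 78. 78. 78. 79.]
0.189 [ 0.6188 -0.1469] [3.1 3.2 3.1 3.1 3.2 4. ] [81. 81. 80. 80. 80. 80.]
fit [ 0.61742878 -0.148869    4.71786713] 5.151474120045664e-08
242 211 [0.6027 0.0159 0.2233] [80.658  0.163]
255 211 [0.6029 0.0056 0.2214] [80.408  0.153]
268 209 [ 0.6052 -0.0047  0.2211] [80.96   0.142]
290 208 [ 0.606  -0.0226  0.2157] [80.613  0.124]
320 206 [ 0.608  -0.0481  0.2096] [80.454  0.099]
355 205 [ 0.6109 -0.0785  0.2087] [8.0587e+01 6.8000e-02]
433 204 [ 0.6192 -0.1495  0.2157] [2.29965e+02 4.00000e-03]
387 225 [ 0.587  -0.1216  0.1817] [35.38   0.039]
375 215 [ 0.6029 -0.0986  0.207 ] [6.935e+01 5.000e-02]
355 175 [ 0.6331 -0.082   0.1828] [9.9705e+01 6.7000e-02]
228 205 [0.6014 0.0301 0.2031] [80.656  0.177]
```

The lock is home: the pad slopes 11°, with the handle at about 80.5°. So it sits in the 75 notch, and the quadrant is offset by about +5°. From here the 30 notch is 45° counter-clockwise whatever the offset. I go down to just above the pad.

```bash
python3 -m creep '[[-0.001,0.005,-0.04,0,0,0.01,0],[-0.002,0.009,-0.075,0,0,0.02,0],[-0.002,0.009,-0.095,0,0,0.02,0],[-0.002,0.009,-0.098,0,0,0.02,0],[-0.002,0.009,-0.098,0,0,0.02,0]]'; python3 -m creep '[[0,0,-0.004,0,0,0,0],[0,0,-0.008,0,0,0,0],[0,0,-0.010,0,0,0,0],[0,0,-0.01,0,0,0,0]]'
```

```text
clock: 3.35
eef_pos: [0.6047, -0.0038, 0.234]
tool_rot: [3.141, -0.0, 0.089]
wrist_force: [0.9, -0.3, 1.1]
finger_gap: -0.0
finger_force: 0.0
clock: 3.75
eef_pos: [0.6046, -0.0025, 0.2234]
tool_rot: [3.141, -0.0, 0.091]
wrist_force: [-0.1, 0.4, 0.2]
finger_gap: 0.003
finger_force: 0.0
```

```bash
python3 -m creep '[[0,0,-0.002,0,0,0,0],[0,0,-0.004,0,0,0,0],[0,0,-0.006,0,0,0,0],[0,0,-0.006,0,0,0,0]]'; python3 -m creep '[[0,0,-0.002,0,0,0,0],[0,0,-0.004,0,0,0,0],[0,0,-0.005,0,0,0,0],[0,0,-0.005,0,0,0,0]]'
```

```text
clock: 4.15
eef_pos: [0.605, -0.0015, 0.219]
tool_rot: [-3.141, -0.002, 0.091]
wrist_force: [-2.1, 2.0, 6.2]
finger_gap: 0.002
finger_force: 3.1
clock: 4.55
eef_pos: [0.6051, -0.0002, 0.2144]
tool_rot: [-3.139, -0.002, 0.092]
wrist_force: [-3.2, 1.6, 8.9]
finger_gap: -0.004
finger_force: 4.3
```

```bash
python3 -m creep '[[0,0,-0.002,0,0,0,0],[0,0,-0.004,0,0,0,0],[0,0,-0.005,0,0,0,0],[0,0,-0.005,0,0,0,0]]'
```

```text
clock: 4.95
eef_pos: [0.6069, 0.0004, 0.2119]
tool_rot: [-3.139, -0.007, 0.092]
wrist_force: [-3.3, 3.7, 15.0]
finger_gap: 0.001
finger_force: 7.8
```

```bash
python3 -m creep '[[-0.0078,-0.0008,-0.001,0,0,0.0524,0],[-0.0156,-0.0021,-0.001,0,0,0.1047,0],[-0.0233,-0.0037,-0.001,0,0,0.1571,0],[-0.0309,-0.0058,-0.001,0,0,0.2094,0],[-0.0384,-0.0082,-0.001,0,0,0.2618,0]]'; python3 -c "
import numpy as np
v=np.array([-.012,.150])
for b in (15,30):
  t=np.radians(b);w=np.array([[np.cos(t),-np.sin(t)],[np.sin(t),np.cos(t)]])@v
  for d in (3,6,9,12,15):
    t=np.radians(d);print(b,d,np.round(np.array([[np.cos(t),-np.sin(t)],[np.sin(t),np.cos(t)]])@w-w,4))"
```

```text
clock: 5.45
eef_pos: [0.5708, -0.0066, 0.2118]
tool_rot: [3.141, -0.014, 0.357]
wrist_force: [1.3, 5.0, 17.2]
finger_gap: -0.005
finger_force: 8.3
15 3 [-0.0074 -0.0028]
15 6 [-0.0145 -0.006 ]
15 9 [-0.0216 -0.0096]
15 12 [-0.0284 -0.0136]
15 15 [-0.035  -0.0179]
30 3 [-0.0064 -0.0046]
30 6 [-0.0125 -0.0096]
30 9 [-0.0183 -0.0149]
30 12 [-0.0239 -0.0205]
30 15 [-0.0292 -0.0263]
```

```bash
python3 -m creep '[[-0.0074,-0.0028,0,0,0,0.0524,0],[-0.0145,-0.006,0,0,0,0.1047,0],[-0.0216,-0.0096,0,0,0,0.1571,0],[-0.0284,-0.0136,0,0,0,0.2094,0],[-0.035,-0.0179,0,0,0,0.2618,0]]';python3 -m creep '[[-0.0064,-0.0046,0,0,0,0.0524,0],[-0.0125,-0.0096,0,0,0,0.1047,0],[-0.0183,-0.0149,0,0,0,0.1571,0],[-0.0204,-0.0168,0,0,0,0.1745,0],[-0.0204,-0.0168,0,0,0,0.1745,0]]'
python3 - <<'E'
from h import *
T=wpose();im,d=snapshot("wrist");cv2.imwrite("pics/w2.png",im[:,:,::-1]);np.savez("w2.npz",T=T,im=im,d=d)
print(angle(sense()["eef_pos"],(.6175,-.149)))
for m in cut_out("wrist","damper_handle")[:1]:
        v,u=np.nonzero(m["mask"]);P=ray_hit(T,np.c_[u,v],.203);c=P.mean(0);w,V=np.linalg.eigh(np.cov(P[:,:2].T))
        print(m["score"],m["xy"],m["mask"].sum(),c,angle(c,(.6175,-.149)),V[:,1],np.sqrt(w))
E
```

```text
clock: 5.95
eef_pos: [0.5351, -0.0236, 0.2118]
tool_rot: [3.14, -0.012, 0.619]
wrist_force: [-2.1, 6.5, 19.7]
finger_gap: 0.003
finger_force: 9.9
clock: 6.45
eef_pos: [0.5132, -0.0407, 0.2117]
tool_rot: [3.14, -0.008, 0.791]
wrist_force: [-6.4, 8.2, 23.6]
finger_gap: 0.001
finger_force: 11.9
(array([41.78325691]), array([0.15032831]))
0.81 [387.5, 254.2] 15864 [ 0.5585888 -0.0862893  0.203    ] (array([42.48935655]), array([0.08604162])) [-0.67348989  0.73919643] [0.00995676 0.0613907 ]
```

View pics/w2.png

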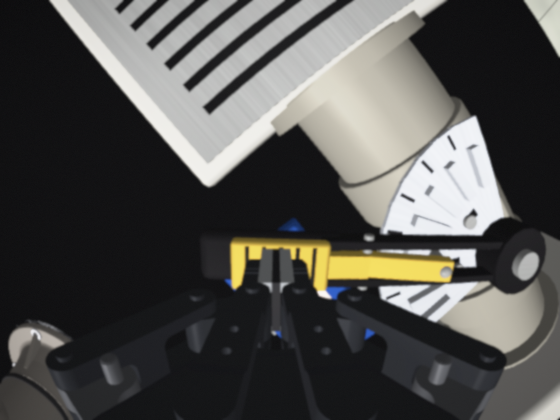

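The handle is at about 42–43°, the lock pressed flat and the fingers seated on the pad at (275,255). The press force has crept up, so I go on to about 38.5°, easing the press slightly and moving outward 1 mm.

```bash
python3 -m creep '[[-0.0035,-0.0025,0.0007,0,0,0.03,0],[-0.0070,-0.0053,0.0015,0,0,0.06,0],[-0.0070,-0.0053,0.0015,0,0,0.06,0]]'
python3 - <<'E'
from h import *
T=wpose();im,d=snapshot("wrist")
print(angle(sense()["eef_pos"],(.6175,-.149)))
for m in cut_out("wrist","damper_handle")[:1]:
        v,u=np.nonzero(m["mask"]);P=ray_hit(T,np.c_[u,v],.203);c=P.mean(0);w,V=np.linalg.eigh(np.cov(P[:,:2].T))
        print(angle(c,(.6175,-.149)),180-4.3-np.degrees(np.arctan2(V[1,1],V[0,1]))%180)
E
```

```text
clock: 6.85
eef_pos: [0.506, -0.0479, 0.2118]
tool_rot: [3.139, -0.006, 0.851]
wrist_force: [-3.5, 5.7, 16.6]
finger_gap: -0.001
finger_force: 8.4
(array([37.91862112]), array([0.15055181]))
(array([38.56649701]), array([0.08561835])) 39.50087603895125
```

```bash
python3 -m creep '[[0,0,0.0013,0,0,0,0],[0,0,0.0025,0,0,0,0],[0,0,0.003,0,0,0,0],[0,0,0.003,0,0,0,0]]';python3 -m creep '[[0,0,0.0005,0,0,0,0],[0,0,0.001,0,0,0,0],[0,0,0.001,0,0,0,0]]'
```

```text
clock: 7.35
eef_pos: [0.5061, -0.0482, 0.2135]
tool_rot: [3.139, -0.005, 0.85]
wrist_force: [-0.9, 4.3, 10.3]
finger_gap: -0.004
finger_force: 4.6
clock: 7.65
eef_pos: [0.5061, -0.0484, 0.2143]
tool_rot: [3.139, -0.005, 0.85]
wrist_force: [0.7, 3.8, 9.1]
finger_gap: -0.001
finger_force: 4.2
```

```bash
python3 -m creep '[[0,0,0.0005,0,0,0,0],[0,0,0.001,0,0,0,0],[0,0,0.001,0,0,0,0]]'
```

```text
clock: 7.95
eef_pos: [0.506, -0.0487, 0.2148]
tool_rot: [3.139, -0.005, 0.85]
wrist_force: [0.5, 2.8, 5.6]
finger_gap: -0.0
finger_force: 3.0
```

On a tooth: the force fell steeply with no matching rise of the pad. I ease counter-clockwise in small steps at this light press.

```bash
python3 -m creep '[[-0.0009,-0.001,0,0,0,0.009,0],[-0.0018,-0.0019,0,0,0,0.017,0],[-0.0018,-0.0019,0,0,0,0.017,0]]'
```

```text
clock: 8.25
eef_pos: [0.5041, -0.0508, 0.215]
tool_rot: [3.139, -0.005, 0.867]
wrist_force: [-0.6, 3.0, 7.4]
finger_gap: 0.002
finger_force: 3.7
```

```bash
python3 -m creep '[[-0.0009,-0.001,0,0,0,0.009,0],[-0.0009,-0.001,0,0,0,0.009,0]]'
```

```text
clock: 8.45
eef_pos: [0.5033, -0.0518, 0.2151]
tool_rot: [3.138, -0.005, 0.876]
wrist_force: [0.2, 2.8, 7.6]
finger_gap: -0.0
finger_force: 4.0
```

```bash
python3 -m creep '[[0,0,0.0005,0,0,0,0],[0,0,0.001,0,0,0,0],[0,0,0.001,0,0,0,0]]'
```

```text
clock: 8.75
eef_pos: [0.5033, -0.052, 0.2161]
tool_rot: [3.138, -0.004, 0.876]
wrist_force: [0.4, 2.8, 7.9]
finger_gap: 0.0
finger_force: 3.6
```

The pad now follows the finger up at constant force, so the pin is dropping into the notch. I let it up fully.

```bash
python3 -m creep '[[0,0,0.0015,0,0,0,0],[0,0,0.003,0,0,0,0],[0,0,0.0045,0,0,0,0],[0,0,0.0045,0,0,0,0]]';python3 -m creep '[[0,0,0.003,0,0,0,0],[0,0,0.006,0,0,0,0],[0,0,0.03,0,0,0,0],[0,0,0.07,0,0,0,0],[0,0,0.1,0,0,0,0]]'
cat > look.py <<'E'
from h import *
import sys
T=wpose();im,d=snapshot("wrist");cv2.imwrite(f"pics/{sys.argv[1]}.png",im[:,:,::-1]);np.savez("w3.npz",T=T,im=im,d=d)
K=get_calibration("wrist")["K"]
for m in cut_out("wrist","damper_handle")[:1]:
    v,u=np.nonzero(m["mask"]);P=ray_hit(T,np.c_[u,v],.203);c=P.mean(0);w,V=np.linalg.eigh(np.cov(P[:,:2].T))
    print(angle(c,(.6175,-.149)),180-4.3-np.degrees(np.arctan2(V[1,1],V[0,1]))%180)
hsv=cv2.cvtColor(im,cv2.COLOR_RGB2HSV);v,u=np.nonzero(cv2.inRange(hsv,(20,120,60),(35,255,255)))
x=np.c_[u-K[0,2],v-K[1,2]];rr=np.hypot(*x.T)+1e-9;P=np.c_[x/rr[:,None]*np.tan(rr/K[0,0])[:,None],np.ones(len(u))]*d[v,u][:,None]
P=P@T[:3,:3].T+T[:3,3];R=angle(P,(.6175,-.149))[1]
for a in np.arange(.1,.18,.01):
    k=abs(R-a)<.005
    if k.sum()>5: print(round(a,2),k.sum(),round(np.median(P[k,2]),4),np.round(np.median(angle(P[k],(.6175,-.149))[0]),1))
E
python3 look.py w3
```

```text
clock: 9.15
eef_pos: [0.5022, -0.0543, 0.2194]
tool_rot: [3.139, -0.001, 0.874]
wrist_force: [1.5, -1.3, 7.5]
finger_gap: 0.003
finger_force: 3.8
clock: 9.65
eef_pos: [0.4999, -0.0533, 0.319]
tool_rot: [-3.139, 0.001, 0.875]
wrist_force: [0.1, 0.6, 0.8]
finger_gap: 0.002
finger_force: 0.0
(array([34.39691584]), array([0.08676934])) 35.343311269571956
0.1 194 0.2088 34.4
0.11 218 0.211 34.8
0.12 250 0.2132 35.0
0.13 401 0.2172 35.5
0.14 427 0.2191 35.5
0.15 426 0.2212 35.5
0.16 442 0.2229 35.6
0.17 246 0.224 35.5
```

View pics/w3.png

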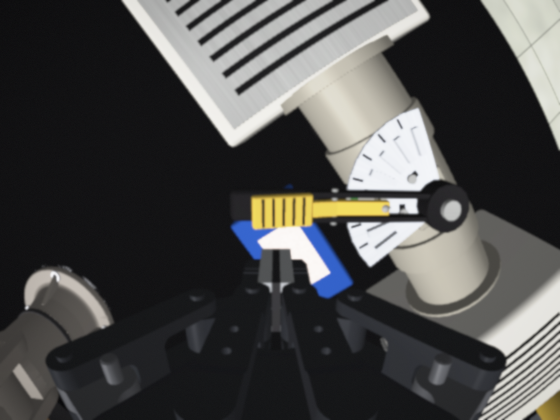

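The pad is clear and back at z 221 mm at r 150 mm, with its slope restored. The handle has turned about 45°, and the green dot is hidden under it. I count the ticks in a crop and compare the pad profile with the first picture.

Run:
```python
from h import *
f=np.load("w3.npz");cv2.imwrite("pics/w3c.png",cv2.resize(f["im"][95:280,230:480],None,fx=3.2,fy=3.2,interpolation=cv2.INTER_CUBIC)[:,:,::-1])
K=get_calibration("wrist")["K"]
for n in ("w1","w3"):
    f=np.load(n+".npz");im,d,T=f["im"],f["d"],f["T"]
    hsv=cv2.cvtColor(im,cv2.COLOR_RGB2HSV);v,u=np.nonzero(cv2.inRange(hsv,(20,120,60),(35,255,255)))
    x=np.c_[u-K[0,2],v-K[1,2]];rr=np.hypot(*x.T)+1e-9;P=np.c_[x/rr[:,None]*np.tan(rr/K[0,0])[:,None],np.ones(len(u))]*d[v,u][:,None]
    P=P@T[:3,:3].T+T[:3,3];a,R=angle(P,(.6175,-.149));k=(R>.13)&(R<.17)
    print(n,np.polyfit(R[k]-.15,P[k,2],1),np.median(a[k]))
```

```text
w1 [0.14071251 0.21520839] 81.06048008723229
w3 [0.32191349 0.22205485] 35.55891634857221
```

View pics/w3c.png

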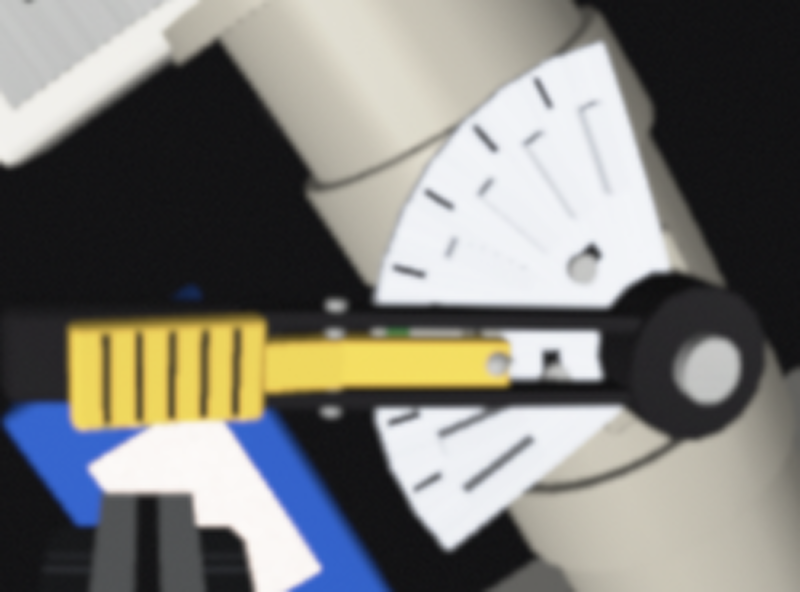

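Run:
```python
from h import *
K=get_calibration("wrist")["K"]
for n in ("w1","w3"):
    f=np.load(n+".npz");im,d,T=f["im"],f["d"],f["T"]
    hsv=cv2.cvtColor(im,cv2.COLOR_RGB2HSV);m=cv2.inRange(hsv,(20,120,60),(35,255,255));v,u=np.nonzero(cv2.erode(m,np.ones((3,3)))&m&((d>.1)*255).astype(np.uint8))
    x=np.c_[u-K[0,2],v-K[1,2]];rr=np.hypot(*x.T)+1e-9;P=np.c_[x/rr[:,None]*np.tan(rr/K[0,0])[:,None],np.ones(len(u))]*d[v,u][:,None]
    P=P@T[:3,:3].T+T[:3,3];a,R=angle(P,(.6175,-.149))
    print(n,[(round(float(c),3),round(float(np.median(P[abs(R-c)<.005,2])),4)) for c in np.arange(.08,.175,.01)])
```

```text
w1 [(0.08, 0.2088), (0.09, 0.2088), (0.1, 0.2092), (0.11, 0.2114), (0.12, 0.214), (0.13, 0.2174), (0.14, 0.2193), (0.15, 0.2213), (0.16, 0.2231), (0.17, 0.2241)]
w3 [(0.08, 0.2088), (0.09, 0.2087), (0.1, 0.2089), (0.11, 0.2112), (0.12, 0.2134), (0.13, 0.2173), (0.14, 0.2192), (0.15, 0.2213), (0.16, 0.223), (0.17, 0.2241)]
```

The pad profile matches the home profile at the start to 0.1 mm, four ticks lie above the handle (45–90) and two below (0, 15), and green shows under it. The pin is fully home at 30, the robot is clear, and I hand in.

```bash
python3 -c "
from cell import *
print(hand_in())"
```

```text
the job is handed in; nothing more can be done
None
```

The damper is in the 30-degree notch at the green dot, with the thumb lock fully home. The robot is clear, it never touched the bottle, jar or slide box, and the job is handed in.

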